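Set a rinsed beaker and sample plate to dry under the blower

TASK

Draw the drying carriage all the way out from under the blower, then stand the rinsed metal sample plate upright on edge in the carriage's slot, and after it turn the rinsed beaker upside down over the carriage's peg so that its rim rests flat on the tray. Finally push the loaded carriage fully home under the blower. Set things down rather than dropping them, and leave the oil bottle, slide box and specimen pot where they are.

Things in the scene. Friction and masses are not known exactly. Their poses are not given: they have to be found in the camera images.
- carriage (a joint): Travel of the drying carriage in m: 0 = fully home (peg under the blower), 0.18 = fully out, against its stop. It starts near home, slides out along +y of point peg_foot with about 2 N and stays where it is left. The carriage is a steel tray 120 mm wide and 245 mm long, its flat top 26 mm above the desk.
- dryer: Fixed drying station; origin on the desk, axes as peg_foot. Grey bed 150 x 450 mm. The round white blower head, 100 mm in diameter, hangs over the peg's home place, axis at y = -100 mm, underside 223 mm above the desk; its white column stands at y = -205 mm.
- peg_foot (a point): Centre of the foot of the upright white plastic peg, on the tray's top face (26 mm above the desk). The peg is a cylinder 34 mm in diameter and 80 mm tall, its last 14 mm tapering to 18 mm. Axes, which move with the carriage: x across it, away from the robot; y along it, the way it is drawn out; z up.
- slot (a point): Middle of the slot's floor on the tray's top face, 90 mm along +y from the peg. Two thin steel fins, 70 mm long (along x), 30 mm tall, leave a gap of 13 mm (along y); lips above them flare outward to a gap of about 24 mm at 40 mm above the tray. Axes as peg_foot.
- post_top (a point): Centre of the top of the carriage's upright black pull post, 16 mm in diameter, top 62 mm above the tray (88 mm above the desk), 180 mm along +y from the peg. It can be pinched, or pulled and pushed from either side; about 65 mm are free between it and the slot's fins. Axes as peg_foot.
- beaker: Rinsed plain steel beaker, a cylinder 58 mm in diameter, 110 mm long, wall 3 mm, bottom 4 mm, about 160 g. Origin: centre of the outer face of its bottom; x runs along its centre line from bottom to open mouth. It starts lying on a cradle, x level and roughly to the robot's right (-y), within 0.6 rad, centre line 41 mm above the desk.
- beaker_mouth (a point): Centre of the beaker's open rim, 110 mm along the beaker's x axis.
- cradle: Fixed grey cradle under the lying beaker, 100 x 56 mm, with two steel rails 17 mm high; origin at the centre of its underside.
- plate: Rinsed bare aluminium sample plate, 100 x 60 x 10 mm (x, y, z), about 150 g. Origin at its centre. It starts lying flat on a rubber block, its long side (x) roughly across the desk (along y), its mid-plane 35 mm above the desk.
- rest: Fixed black rubber block under the lying plate, 75 x 34 x 30 mm; the plate sticks out about 13 mm over each of its long sides. Origin at the centre of its underside.
- oil_bottle: Bystander: brown oil bottle with black cap, 48 mm in diameter, 100 mm tall, standing; origin at the centre of its underside. Leave it.
- slide_box: Bystander: flat blue slide box 90 x 170 x 35 mm; origin at the centre of its underside. Leave it.
- specimen_pot: Bystander: small blue ceramic pot, 64 mm in diameter, 60 mm tall, standing; origin at the centre of its underside. Leave it.
Things that resemble listed ones, but are neither listed nor needed, are in the scene too. What is shaped like the beaker but yellow is not meant. Several things have the shape of the plate; the one meant has the colours described above.

How it is judged:
By the outcome, as a careful person would: the job done as asked, in the order asked, and still so for the second after the job is handed in, with the robot touching nothing.
It also fails if it takes over 72 s, if anything falls off the work surface, if the arm or the gripper's body presses on something with over 40 N, if the wrist force passes 120 N, or if a joint passes its speed limit or range.

ROBOT

A 6-joint arm with a two-finger parallel gripper is mounted at the origin on the work surface. World frame = base frame: x ahead of the robot, y to its left, z up, the work surface at z = 0. Lengths are in mm, angles in degrees, forces in N, time in s.
With the tool pointing down it reaches from about 250 to 725 mm from the base axis. Payload 4 kg.
Tool frame: the origin (TCP) lies midway between the tips of the shut fingers; the grasp point (between the pads) lies 19 mm behind it; z points along the fingers, y is the line along which they close (so a half turn about z gives the same grasp; the last joint's range is limited). The gripper opens to 85 mm and grips with 20 to 120 N. Pads are 22 mm wide; open, the fingers measure 114 mm over their backs; the gripper's body (76 mm by 85 mm) begins 54 mm behind the grasp point. The pads swing forward as they close: fully open they stand 13 mm farther back than shut.
Start: joints at [75.86, 13.785, 0.286, 76.501, 0, 90], TCP at [122.149, 484.85, 231.306] pointing down, gripper open.
Joint ranges: [-155.79, 155.79], [-60.16, 107.12], [-62.33, 73.08], [-114, 123.19], [-81.49, 82.49], [-180, 180]. Speed limits (degrees/s): [159.86, 159.86, 180, 180, 180, 180].

INTERFACE

Orientations are given as a 3x3 rotation matrix whose columns are the frame's x, y, z axes.
In Python, from cell import arm, eyes, sign_off gives the robot as it stands. Calls block until the motion is done:
- arm.reach(position, orientation): joint-space move of the TCP to a pose.
- arm.line_to(position, frame=None, velocity=150, max_force=None): straight line of the TCP; frame=None keeps the orientation; velocity is the mean speed in mm/s. With max_force (N) it stops when the force on the tool has changed by that much, and returns True; else False.
- arm.set_joints(angles): joint-space move.
- arm.gripper_open() and arm.close(): open the fingers fully, or close them until they stop; the grip force is fixed at half the most.
- arm.pause(seconds).
- arm.ik(position, orientation): joint angles nearest the present ones, or None.
- arm.get_obs(): the state.
- eyes.get_image(name): name is "scene" or "top"; returns the picture (420x560x3 uint8, red, green, blue); there is no depth.
- eyes.calibration(name): a dict with "fx", "fy", "cx", "cy" (pixels), "k1" (the pictures are not rectified: a ray, as slopes to the right and down, at radius r is drawn at 1 + k1 r^2 times it, then the intrinsics apply), "rvec" (rotation vector, rad) and "tvec" (3), from world to camera coordinates, as OpenCV has them. Camera axes: x right, y down, z forward; pixel columns grow to the right and rows downward; lengths in mm; the calibration is good to about 2 mm. A picture is of the moment at which its call begins. calibration takes no time and is no camera call.
A pose or a line that the arm cannot do raises arm.IKError and nothing moves.
- sign_off(): hands the job in; it is judged then, once.
The state is a dict: "t": time; "q": joint angles; "joint_velocities": joint speeds; "joint_torque": joint torques, N m; "tool_pos": TCP position; "orientation": TCP orientation; "ft_force": force on the tool from outside, world axes, zero at the start; "wrist_torque": the same for the moment, N m; "finger_gap": opening from 0.0 (shut) to 1.0 (fully open); "gripper_force": force on a finger pad.
Only numpy, scipy, OpenCV 4.12 (cv2) and the standard library are available. Lean on these libraries where they do the work, as an engineer would, in place of code of your own. Each camera call takes 0.05 s, during which the arm holds its last target. There are 200 camera calls.

## Working session

There is one attempt and no reset: what is moved stays moved. The work goes in short steps, each a Python script; the robot and the scene stay as the last script left them, time stands still between calls to the robot, and variables do not carry over. Pictures are saved under pics/ and viewed, at most 10 in all, crops included, and the job is handed in when it is done.

```bash
ls; mkdir -p pics
cat > h.py <<'E'
import numpy as np, cv2
from cell import arm, eyes, sign_off
def cal(n):
    c=eyes.calibration(n); R=cv2.Rodrigues(np.array(c["rvec"],float))[0]; t=np.array(c["tvec"],float).ravel(); return c,R,t
def ray(n,u,v):
    c,R,t=cal(n); x=(u-c["cx"])/c["fx"]; y=(v-c["cy"])/c["fy"]; a,b=x,y
    for _ in range(30):
        k=1+c["k1"]*(a*a+b*b); a,b=x/k,y/k
    return -R.T@t, R.T@np.array([a,b,1.])
def onz(n,u,v,z):
    o,d=ray(n,u,v); return o+d*(z-o[2])/d[2]
def proj(n,p):
    c,R,t=cal(n); q=R@np.array(p,float)+t; a,b=q[:2]/q[2]; k=1+c["k1"]*(a*a+b*b)
    return np.array([c["fx"]*a*k+c["cx"],c["fy"]*b*k+c["cy"]])
def snap(n,f): 
    im=eyes.get_image(n)[:,:,::-1].copy(); cv2.imwrite("pics/"+f,im); return im
E
python3 - <<'E'
from h import *
for n in("scene","top"):
    snap(n,n+"0.png"); print(n,-cal(n)[1].T@cal(n)[2],cal(n)[1].round(2).tolist(),eyes.calibration(n))
print(arm.get_obs())
E
```

```text
pics
scene [1343.07447806  -42.40374388  756.85171105] [[0.13, 0.99, 0.01], [0.65, -0.08, -0.76], [-0.75, 0.1, -0.66]] {'fx': 425.739551188499, 'fy': 425.739551188499, 'cx': 280.1432913813793, 'cy': 209.56404386404242, 'k1': -0.01615711265286603, 'rvec': array([ 1.7989743 ,  1.58660843, -0.7166764 ]), 'tvec': array([-134.76699817, -305.67080259, 1505.61444609])}
top [ 477.59885609   45.7291372  1051.41215439] [[0.02, -1.0, -0.02], [-0.99, -0.02, -0.12], [0.12, 0.02, -0.99]] {'fx': 405.7405216545645, 'fy': 405.7405216545645, 'cx': 282.8853891145147, 'cy': 214.9320198589385, 'k1': -0.10453220317421984, 'rvec': array([ 2.17208544, -2.12313849,  0.11136424]), 'tvec': array([ 54.25357338, 605.10237749, 983.14139484])}
{'t': 0.1, 'q': array([ 7.58618849e+01,  1.38281757e+01,  2.22636748e-01,  7.65031775e+01,
       -1.84256343e-03,  9.00009346e+01]), 'joint_velocities': array([-0.00170564, -0.15450432,  0.19293511, -0.08654265, -0.12372082,
        0.00597721]), 'joint_torque': array([ 6.50606148e-05, -3.73137331e+01,  2.53009933e+01,  1.08126272e-02,
       -5.32897366e-05,  2.16045571e-06]), 'tool_pos': array([122.0013314 , 484.30380194, 230.50745326]), 'orientation': array([[-9.69705770e-01,  2.44275528e-01, -4.32288930e-04],
       [ 2.44275908e-01,  9.69704010e-01, -1.84783963e-03],
       [-3.21896925e-05, -1.89745852e-03, -9.99998199e-01]]), 'ft_force': array([ 0.16381642, -0.62554807, -0.06938593]), 'wrist_torque': array([ 0.0328102 ,  0.02354312, -0.00103086]), 'gripper_force': 0.0, 'finger_gap': 0.9964530255751727}
```

View pics/top0.png

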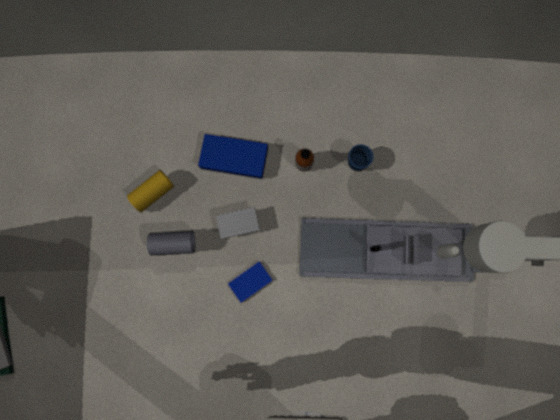

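View pics/scene0.png

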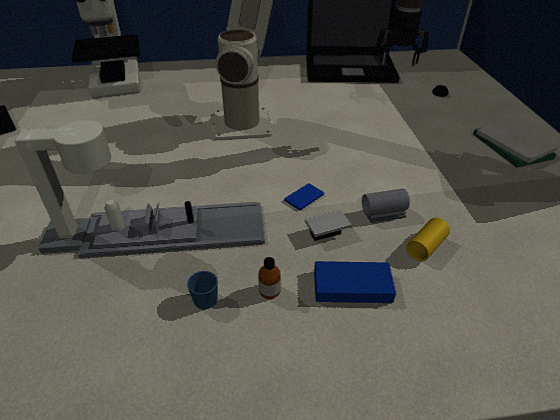

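Top view: the grey beaker is at (171,243), and the yellow one at (150,190) is a decoy. Plate-shaped candidates are the bare grey one on the black block at (237,222) and the blue one at (250,281). The grey one is bare aluminium, so it is the one meant. The post is at (375,248), the peg at about (448,251) and the slot at about (412,248).

Run:
```python
from h import *
im=cv2.imread("pics/top0.png"); hsv=cv2.cvtColor(im,cv2.COLOR_BGR2HSV)
for p in [(237,222),(171,243),(160,245),(171,260),(200,222),(250,300),(250,281),(375,248),(390,240),(448,251),(335,250),(150,210)]: print(p,im[p[1],p[0]],hsv[p[1],p[0]])
a=im[120:300,110:290]; b=im[205:290,295:475]
A=cv2.resize(a,None,fx=3.2,fy=3.2,interpolation=cv2.INTER_CUBIC)
B=cv2.resize(b,None,fx=4,fy=4,interpolation=cv2.INTER_CUBIC)
s=cv2.imread("pics/scene0.png")[180:270,270:460]
cv2.imwrite("pics/cropA.png",np.clip(A*1.6,0,255)); 
S=cv2.resize(s,(720,341),interpolation=cv2.INTER_CUBIC)[:250]
cv2.imwrite("pics/cropB.png",np.clip(np.vstack([B,S])[:600]*1.7,0,255))
```

```text
(237, 222) [105 107 106] [ 45   5 107]
(171, 243) [89 85 84] [114  14  89]
(160, 245) [85 81 80] [114  15  85]
(171, 260) [ 96 106 112] [ 19  36 112]
(200, 222) [103 113 113] [ 30  23 113]
(250, 300) [108 116 120] [ 20  26 120]
(250, 281) [106  42  19] [112 209 106]
(375, 248) [12  9  8] [113  85  12]
(390, 240) [85 81 77] [105  24  85]
(448, 251) [89 94 97] [19 21 97]
(335, 250) [79 71 74] [131  26  79]
(150, 210) [67 72 74] [21 24 74][ WARN:0@0.546] global loadsave.cpp:1063 imwrite_ Unsupported depth image for selected encoder is fallbacked to CV_8U.
```

View pics/cropA.png

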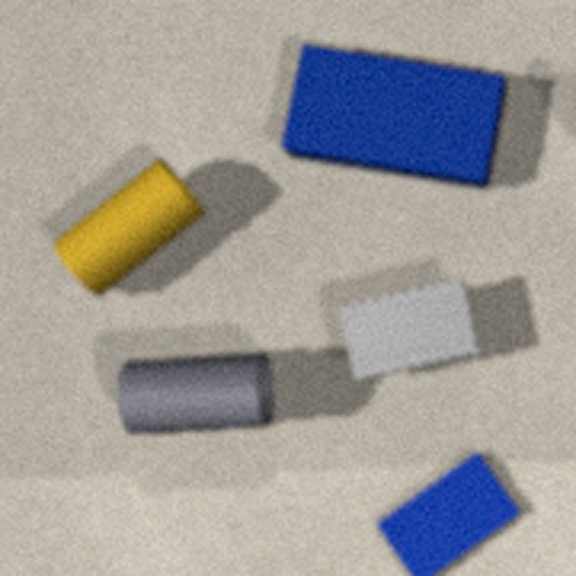

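View pics/cropB.png

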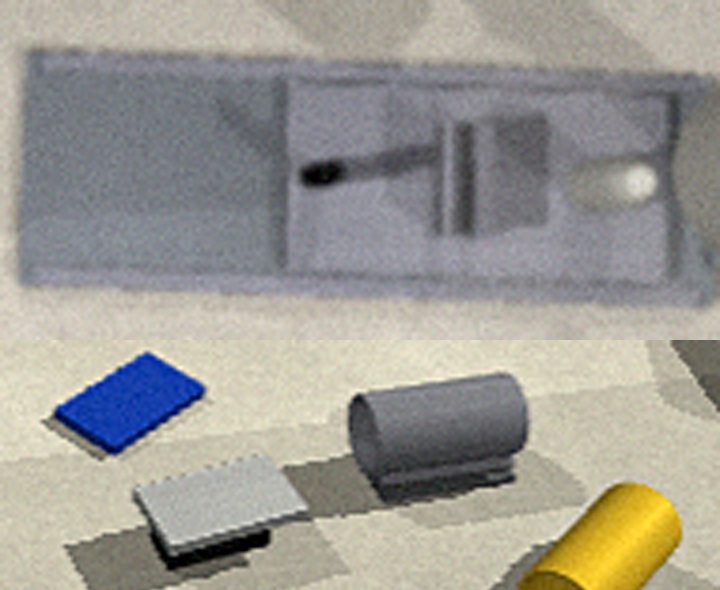

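Crop A confirms the bare grey plate on the black block, its corners near crop (340,308), (462,282), (478,350) and (355,378). It also shows the grey beaker with its dark mouth on the right. Crop B shows the post blob around crop (322,173), the slot at about (462,178) and the bright peg top at (640,182).

```bash
cat > meas.py <<'E'
from h import *
def lab(im): return cv2.cvtColor(cv2.bilateralFilter(im,7,25,3),cv2.COLOR_BGR2LAB).astype(int)
def blob(m,roi):
    x0,y0,x1,y1=roi; k=np.zeros(m.shape,np.uint8); k[y0:y1,x0:x1]=m[y0:y1,x0:x1]*255
    k=cv2.morphologyEx(k,cv2.MORPH_OPEN,np.ones((3,3),np.uint8))
    cs=cv2.findContours(k,cv2.RETR_EXTERNAL,cv2.CHAIN_APPROX_NONE)[0]
    return max(cs,key=cv2.contourArea)
def rect(n,c,z):
    P=np.array([onz(n,u,v,z)[:2] for u,v in c[:,0]],np.float32)
    # contour pixels are inside the blob: rect grows by about half a pixel each side
    (cx,cy),(w,h),a=cv2.minAreaRect(P)
    if w<h: w,h,a=h,w,a+90
    return np.array([cx,cy]),w,h,(a+90)%180-90
E
python3 - <<'E'
from meas import *
im=cv2.imread("pics/top0.png"); L=lab(im)
print("b desk/plate/beaker/bed",[L[p[1],p[0],2] for p in [(200,222),(237,222),(171,243),(390,240),(260,222)]])
g=L[:,:,2]<129.5
vis=im.copy()
for name,roi,z in [("plate",(205,195,275,245),40),("beaker",(135,222,205,265),43),("bed",(290,205,480,290),20)]:
    c=blob(g,roi); print(name,rect("top",c,z)); cv2.drawContours(vis,[c],-1,(0,0,255),1)
for name,m,roi in [("post",L[:,:,0]<55,(360,235,390,260)),("peg",(L[:,:,0]>115),(435,235,468,265))]:
    c=blob(m,roi); cv2.drawContours(vis,[c],-1,(0,255,0),1)
    x,y,w,h=cv2.boundingRect(c); print(name,x,y,w,h)
c=blob(L[:,:,0]<55,(360,235,390,260))
r=c[:,0][:,0].max()+.5; v=c[:,0][:,1].mean()
e=onz("top",r,v,88); print("post top",e+[0,8,0])
l=c[:,0][:,0].min()-.5; print("post base",onz("top",l,v,26)-[0,8,0])
print("peg top", onz("top",295+640/4,205+182/4,106))
print("tray front",onz("top",295+287/4,205+178/4,26),"back",onz("top",295+670/4,250,26))
S=cv2.imread("pics/scene0.png")
# post in scene
Ls=lab(S); c=blob(Ls[:,:,0]<50,(180,195,200,228)); x,y,w,h=cv2.boundingRect(c); print("scene post",x,y,w,h,onz("scene",x+w/2-.5,y+2,88))
cv2.imwrite("pics/v1.png",cv2.resize(np.clip(vis[195:295,130:475].astype(float)*1.5,0,255).astype(np.uint8),None,fx=2.3,fy=2.3))
E
```

```text
b desk/plate/beaker/bed [np.int64(133), np.int64(128), np.int64(125), np.int64(125), np.int64(131)]
plate (array([582.08782959, 182.36108398]), 100.55410766601562, 59.108097076416016, -74.64687824249268)
beaker (array([526.92706299, 349.74771118]), 126.22188568115234, 57.89155960083008, -87.22857451438904)
bed (array([ 523.5715332 , -207.23602295]), 463.982177734375, 152.46951293945312, 88.86540222167969)
post 370 245 12 7
peg 452 247 6 7
post top [ 523.5370548  -161.12831267   88.        ]
post base [ 525.90754379 -160.43417341   26.        ]
peg top [ 519.73400625 -340.24795233  106.        ]
tray front [ 521.89829587 -145.4608097    26.        ] back [ 524.86860138 -392.74894667   26.        ]
scene post 180 202 14 23 [ 531.38947978 -162.7030351    88.        ]
```

View pics/v1.png

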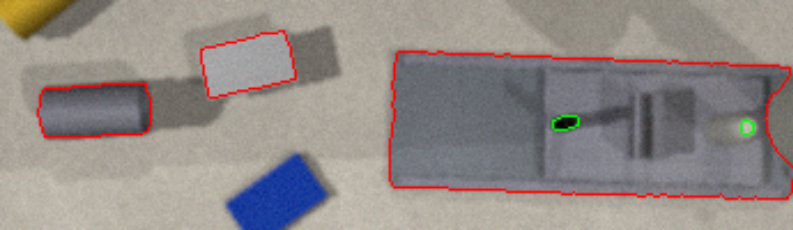

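The contours sit well on the bed, plate, beaker, post and peg. I'll now pinch the post and draw the carriage out, and check in the same script that the later poses are reachable.

```bash
cat >> h.py <<'E'
d=np.deg2rad
def frame(z,y):
    z=np.array(z,float); z/=np.linalg.norm(z); y=np.array(y,float); y-=z*(y@z); y/=np.linalg.norm(y)
    return np.column_stack([np.cross(y,z),y,z])
YAW=d(-1.13); CX=np.array([np.cos(YAW),np.sin(YAW),0]); CY=np.array([-np.sin(YAW),np.cos(YAW),0]); Z=np.array([0,0,1.])
def tcp(g,F): return np.array(g,float)+19*F[:,2]   # TCP for grasp point g
def both(p,z,y):   # reachable choice of the two half-turn frames
    best=None
    for s in(1,-1):
        F=frame(z,s*np.array(y)); q=arm.ik(tcp(p,F),F)
        if q is not None:
            c=np.abs(np.array(q)-arm.get_obs()["q"]).max()
            if best is None or c<best[0]: best=(c,F,np.array(q))
    return best
def state(s=""):
    o=arm.get_obs(); print(s,"t%.1f"%o["t"],o["tool_pos"].round(1),"F",o["ft_force"].round(1),"gap %.3f"%o["finger_gap"],"gf %.0f"%o["gripper_force"])
E
python3 - <<'E'
from h import *
post=np.array([524,-161,0.]); DZ=[0,0,-1]
def pq(n,r): print(n,None if r is None else r[2].round(0))
px=np.array([np.cos(d(-74.65)),np.sin(d(-74.65)),0]); py=np.array([-px[1],px[0],0])
for t in(30,45,60):   # t: initial tilt
    z0=-px*np.sin(d(t))-Z*np.cos(d(t)); pq(f"plate pick {t}",both(np.array([582,182,35])+33*px,z0,py))
    z1=-CY*np.cos(d(t))-Z*np.sin(d(t)); 
    for h in(109,180): pq(f" place {h}",both(np.array([524,-70,h]),z1,CX))
bx=np.array([np.cos(d(-87.2)),np.sin(d(-87.2)),0]); by=np.array([-bx[1],bx[0],0])
for t in(0,15,30,45):
    z0=bx*np.sin(d(t))-Z*np.cos(d(t)); pq(f"beaker pick {t}",both(np.array([527,348.5,43])-20*bx,z0,by))
    for az in(-40,-17,0,20):
        a=np.array([np.cos(d(az)),np.sin(d(az)),0]); z1=a*np.cos(d(t))-Z*np.sin(d(t))
        for h in(101,200): pq(f" place az{az} {h}",both(np.array([521,-160,h]),z1,np.cross(Z,a)))
_,F,q=both([*post[:2],74],DZ,CX)
arm.reach(tcp([*post[:2],170],F),F); arm.line_to(tcp([*post[:2],74],F),velocity=150,max_force=12); state("down")
arm.close(); state("pinch")
p=arm.get_obs()["tool_pos"]
print(arm.line_to(p+CY*190,velocity=90,max_force=18)); state("pulled")
arm.gripper_open(); state("open")
arm.line_to(arm.get_obs()["tool_pos"]+Z*110,velocity=250)
F=both([380,250,260],DZ,CX)[1]; arm.reach([380,250,260],F); state("away")
snap("top","top1.png"); snap("scene","scene1.png")
E
```

```text
plate pick 30 [ 1. 41.  4. 61. 29. 74.]
 place 109 [ 18.  41.  -4.  75. -55. 125.]
 place 180 [ 18.  36.  -1.  83. -55. 125.]
plate pick 45 [-4. 48.  9. 70. 42. 64.]
 place 109 [ 14.  33.  -8.  64. -43. 111.]
 place 180 [ 14.  28.  -3.  73. -43. 111.]
plate pick 60 [-8. 57. 17. 84. 53. 50.]
 place 109 [  8.  27. -10.  59. -30. 100.]
 place 180 [  8.  22.  -4.  68. -30. 100.]
beaker pick 0 [ 35.  38.   6.  58.   0. 122.]
 place az-40 101 None
 place az-40 200 None
 place az-17 101 None
 place az-17 200 None
 place az0 101 None
 place az0 200 None
 place az20 101 None
 place az20 200 [ -45.   47.  -59. -106.   65.   -0.]
beaker pick 15 [ 40.  45.  18.  72. -12. 128.]
 place az-40 101 None
 place az-40 200 None
 place az-17 101 None
 place az-17 200 None
 place az0 101 None
 place az0 200 None
 place az20 101 [-44.  40. -57. -66.  60. -28.]
 place az20 200 [-44.  20. -55. -44.  60. -28.]
beaker pick 30 [ 45.  54.  31.  88. -22. 136.]
 place az-40 101 [ -0.  24. -60. -47. -34.  23.]
 place az-40 200 [ -0.   5. -54. -22. -34.  23.]
 place az-17 101 None
 place az-17 200 [-17.   2. -60. -3
[... 257 characters left out ...]
-11. -24.  27.]
 place az-40 200 [ -5.   1. -41.   9. -24.  27.]
 place az-17 101 [-17.  11. -53. -20.   0.  -0.]
 place az-17 200 [-17.  -2. -45.   2.   0.  -0.]
 place az0 101 [-27.  12. -51. -15.  18. 161.]
 place az0 200 [-27.  -1. -43.   6.  18. 161.]
 place az20 101 [-35.  16. -42.   3.  35. 135.]
 place az20 200 [-35.   5. -34.  20.  35. 135.]
down t3.6 [ 524.8 -161.    55.8] F [-0.4  0.3  0.2] gap 0.997 gf 0
pinch t4.2 [ 522.8 -161.    55.4] F [-3.6  0.6  5.4] gap 0.170 gf 59
True
pulled t5.9 [525.4   1.2  55.4] F [-0.2 -2.4  3.1] gap 0.169 gf 59
open t6.5 [5.235e+02 4.000e-01 5.470e+01] F [ 0.1  1.3 -0. ] gap 0.998 gf 0
away t8.3 [380.1 249.3 259.1] F [-0.   0.2 -0.6] gap 0.999 gf 0
```

Run:
```python
from meas import *
im=cv2.imread("pics/top1.png"); L=lab(im)
g=cv2.GaussianBlur(im,(5,5),0)
c=blob(L[:,:,0]>135,(470,215,530,280)); print("blower",cv2.minEnclosingCircle(c),L[247,502,0])
(u,v),r=cv2.minEnclosingCircle(c)
for z in(223,260,290): print(z,onz("top",u,v,z).round(1), "diam", (onz("top",u,v+r,z)-onz("top",u,v-r,z))[0])
c=blob(L[:,:,0]<55,(285,235,330,260)); a=c[:,0]; print("post",cv2.boundingRect(c), onz("top",a[:,0].max()+.5,a[:,1].mean(),88)+[0,8,0], onz("top",a[:,0].min()-.5,a[:,1].mean(),26)-[0,8,0])
t=cv2.resize(im[200:295,270:480],None,fx=3.6,fy=3.6,interpolation=cv2.INTER_CUBIC)
s=cv2.resize(cv2.imread("pics/scene1.png")[110:260,20:280],(756,250),interpolation=cv2.INTER_CUBIC)
cv2.imwrite("pics/c2.png",np.clip(np.vstack([t,s]).astype(float)*1.6,0,255).astype(np.uint8))
```

```text
blower ((505.1040344238281, 245.41610717773438), 26.135055541992188) 143
223 [ 526.6 -401.5  223. ] diam -109.26123045029988
260 [ 524.4 -381.6  260. ] diam -104.38121329307933
290 [ 522.6 -365.4  290. ] diam -100.42444262506268
post (306, 243, 7, 6) [526.02065073   2.98508807  88.        ] [528.74794271   1.37390498  26.        ]
```

View pics/c2.png

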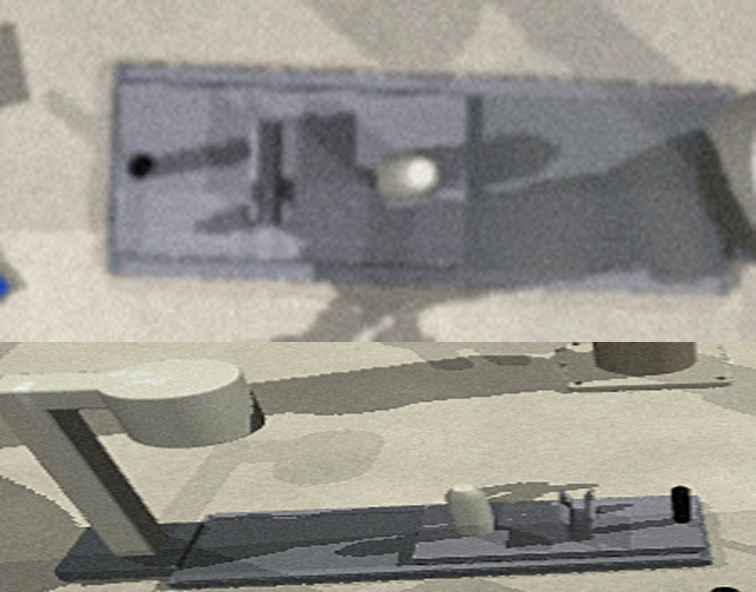

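The carriage's front end has reached the end of the bed, so it is fully out; the 163 mm of travel plus a start about 18 mm off home agrees. The post is now at top (309,246), the peg top at about (387,249) and the slot at about (345,248). Next is the plate.

Run:
```python
from meas import *
im=cv2.imread("pics/top1.png")
print("peg top",onz("top",387.2,248.6,106).round(1),"slot fins",onz("top",345,247.8,60).round(1))
L=lab(im); c=blob(L[:,:,2]<129.5,(285,205,465,290)); a=c[:,0]
for up in(1,0):
    P=[]
    for x in range(310,455,3):
        ys=a[a[:,0]==x][:,1]; P.append(onz("top",x,ys.min() if up else ys.max(),20)[:2])
    vx,vy,x0,y0=cv2.fitLine(np.array(P,np.float32),cv2.DIST_HUBER,0,.01,.01).ravel(); print("edge yaw",np.degrees(np.arctan(-vx/vy)), "x at y=-90",x0+vx/vy*(-90-y0))
t=45
px=np.array([np.cos(d(-74.65)),np.sin(d(-74.65)),0]); py=np.array([-px[1],px[0],0])
z0=-px*np.sin(d(t))-Z*np.cos(d(t)); g=np.array([582.1,182.4,35])+33*px
_,F,q=both(g,z0,py)
arm.reach(tcp(g,F)-90*F[:,2],F); state("pre")
print(arm.line_to(tcp(g,F),velocity=120,max_force=10)); state("at")
arm.close(); state("closed")
arm.line_to(arm.get_obs()["tool_pos"]+Z*120,velocity=180); state("lift")
snap("scene","scene2.png"); snap("top","top2.png")
a=cv2.imread("pics/scene2.png")[100:280,240:480]; cv2.imwrite("pics/c3.png",cv2.resize(a,None,fx=2.5,fy=2.5))
```

```text
peg top [ 521.4 -178.5  106. ] slot fins [523.5 -85.9  60. ]
edge yaw -1.0925885 x at y=-90 600.2967
edge yaw -1.0730611 x at y=-90 451.14334
pre t9.7 [604.2 102.7  85.9] F [-0.1  0.  -0.7] gap 0.999 gf 0
False
at t10.6 [587.9 163.8  22.6] F [ 0.4 -0.2  0.5] gap 1.002 gf 0
closed t10.9 [588.1 162.9  22.5] F [-0.8 -1.6  5. ] gap 0.688 gf 65
lift t11.7 [587.4 162.8 141.2] F [ 0.6  0.4 -1.1] gap 0.690 gf 64
```

View pics/c3.png

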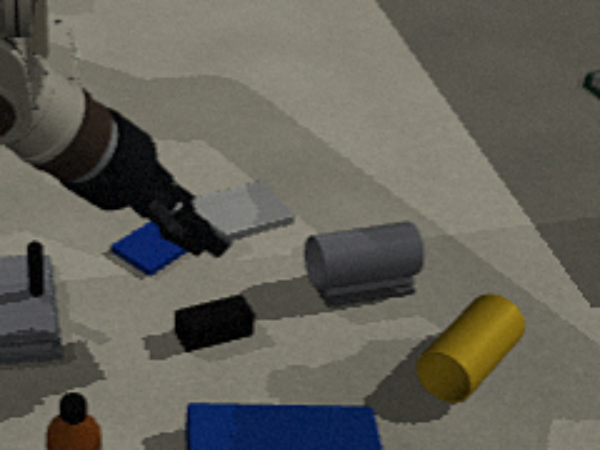

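The plate is held level and clear of the block, seen at about crop (240,208). Now I'll place it.

```bash
sed -i 's/d(-1.13)/d(-1.08)/' h.py
python3 - <<'E'
from h import *
t=45
slot=np.array([524,-88.2,26]); off=0.9*CY
z1=-CY*np.cos(d(t))-Z*np.sin(d(t))
arm.line_to(arm.get_obs()["tool_pos"]+np.array([-20,-20,90]),velocity=250)
g=slot+off+Z*83
_,F,q=both(g+Z*90,z1,CX)
T=tcp(g,F); print(T)
arm.reach(T+Z*110,F); arm.pause(.2)
e=arm.get_obs()["tool_pos"]-(T+Z*110); print("err",e.round(2)); o=arm.get_obs()["orientation"]; print((F.T@o).round(3).tolist())
c=-e; c[2]=0
arm.line_to(T+c+Z*50,velocity=150); arm.pause(.1); state("hover")
snap("top","top3.png"); snap("scene","scene3.png")
a=cv2.imread("pics/top3.png")[200:300,270:420]; b=cv2.imread("pics/scene3.png")[150:270,100:280]
v=np.vstack([cv2.resize(a,(450,300),interpolation=3),cv2.resize(b,(450,300),interpolation=3)]); cv2.imwrite("pics/c4.png",np.clip(v.astype(float)*1.6,0,255).astype(np.uint8))
E
```

```text
[ 523.76373426 -100.73280202   95.56497116]
err [-0.02 -0.26 -0.35]
[[1.0, -0.0, 0.0], [0.0, 1.0, -0.001], [-0.0, 0.001, 1.0]]
hover t14.5 [ 524.6 -100.4  146.8] F [-0.1  0.3 -1.4] gap 0.685 gf 65
```

View pics/c4.png

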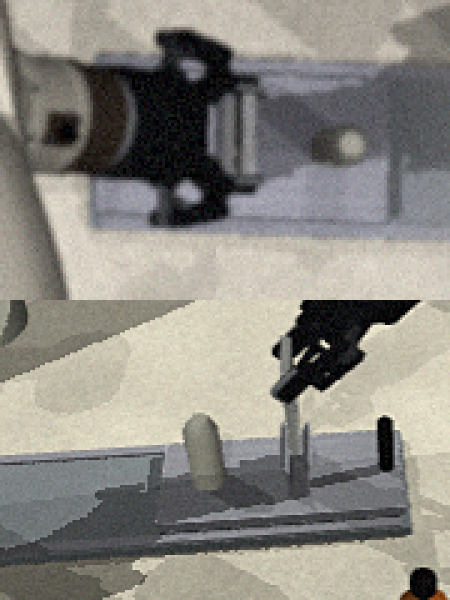

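The plate hangs vertically over the slot, between the fins, at crop (295,410). I'll lower it with a force stop.

Run:
```python
from h import *
p=arm.get_obs()["tool_pos"]; 
print(arm.line_to([p[0],p[1],112],velocity=80,max_force=8)); state("mid")
p=arm.get_obs()["tool_pos"]
print(arm.line_to([p[0],p[1],92],velocity=25,max_force=5)); state("low")
```

```text
False
mid t15.2 [ 524.5 -100.4  111.9] F [ 0.3 -0.  -2.1] gap 0.690 gf 65
True
low t15.8 [ 524.5 -100.8   97.1] F [-0.7  0.6  3.7] gap 0.693 gf 65
```

Run:
```python
from h import *
arm.gripper_open(); state("rel")
o=arm.get_obs(); arm.line_to(o["tool_pos"]-110*o["orientation"][:,2],velocity=180)
arm.line_to(arm.get_obs()["tool_pos"]+np.array([-60,60,40]),velocity=250)
t=45
bx=np.array([np.cos(d(-87.2)),np.sin(d(-87.2)),0]); by=np.array([-bx[1],bx[0],0])
z0=bx*np.sin(d(t))-Z*np.cos(d(t)); g=np.array([527,348.5,43])-23*bx
_,F,q=both(g,z0,by); T=tcp(g,F); print(T,q.round(0))
for b in(90,70,50):
    if arm.ik(T-b*F[:,2],F) is not None: break
print(b); arm.reach(T-b*F[:,2],F); arm.pause(.1); state("pre")
snap("top","top4.png"); snap("scene","scene4.png")
a=cv2.imread("pics/scene4.png")[100:260,100:440]; cv2.imwrite("pics/c5.png",np.clip(cv2.resize(a,None,fx=2.2,fy=2.2,interpolation=3).astype(float)*1.5,0,255).astype(np.uint8))
```

```text
rel t16.2 [ 523.6 -100.6   96. ] F [-0.1 -0.6 -0. ] gap 0.997 gf 0
[526.53275336 358.0535519   29.56497116] [ 48.  67.  49. 108. -30. 145.]
50
pre t19.0 [525.9 392.4  66.3] F [0.6 0.4 0.4] gap 0.996 gf 0
```

View pics/c5.png

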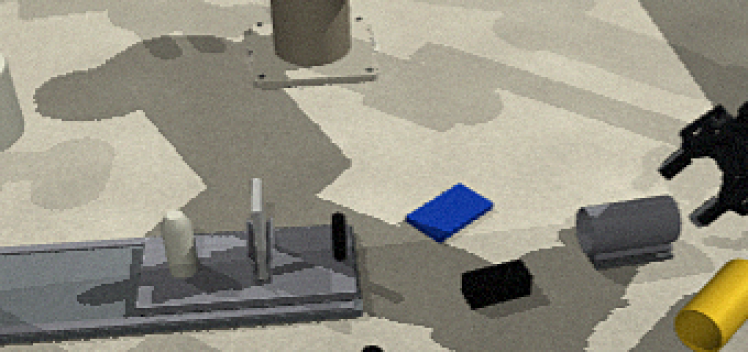

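The plate stands upright in the slot at crop (257,230) and the gripper is behind the beaker. I'll grasp the beaker.

Run:
```python
from h import *
T=np.array([526.53,358.05,29.56])
print(arm.line_to(T,velocity=90,max_force=10)); state("at")
arm.close(); state("closed")
print(arm.line_to(arm.get_obs()["tool_pos"]+Z*60,velocity=120)); state("lift")
p=arm.get_obs()["tool_pos"]
arm.line_to(p+np.array([-60,-30,110]),velocity=200); state("up")
t=45; peg=np.array([522,-178.5,26]); res={}
for az in(-20,-10,0,10):
    a=np.array([np.cos(d(az)),np.sin(d(az)),0]); z1=a*np.cos(d(t))-Z*np.sin(d(t))
    for h in(0,110):
        r=both(peg+Z*(78+h),z1,np.cross(Z,a)); print(az,h,None if r is None else r[2].round(0))
snap("scene","scene5.png"); snap("top","top5.png")
a=cv2.imread("pics/scene5.png")[80:260,280:480]; cv2.imwrite("pics/c6.png",cv2.resize(a,None,fx=2.5,fy=2.5,interpolation=3))
```

```text
False
at t19.8 [526.7 358.3  30.3] F [0.3 0.3 1.1] gap 1.003 gf 0
closed t20.2 [525.4 358.9  30.6] F [-4.9  1.2  6.4] gap 0.669 gf 63
False
lift t20.9 [525.4 358.9  90. ] F [-0.2 -1.2 -1.6] gap 0.669 gf 64
up t21.7 [465.5 328.8 198.6] F [-0.5 -0.5 -1.5] gap 0.671 gf 64
-20 0 [-18.  11. -52. -19.  -1.   1.]
-20 110 [-18.  -3. -43.   5.  -1.   1.]
-10 0 [-24.  12. -52. -17.  10. 170.]
-10 110 [-24.  -2. -43.   6.  10. 170.]
0 0 [-29.  13. -49. -13.  20. 159.]
0 110 [-29.  -1. -40.   9.  20. 159.]
10 0 [-33.  14. -45.  -5.  29. 146.]
10 110 [-33.   2. -36.  16.  29. 146.]
```

View pics/c6.png

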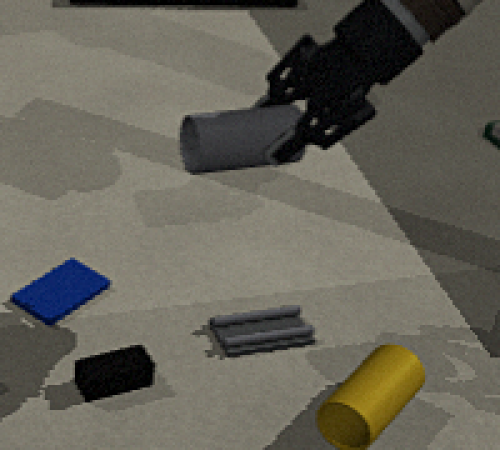

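The beaker is held firmly near its bottom, mouth on the left at crop (190,143). Next I'll turn it mouth-down, with the flip chosen from the actual grip, and hover over the peg.

Run:
```python
from h import *
t=45; peg=np.array([522,-178.5,26])
bx=np.array([np.cos(d(-87.2)),np.sin(d(-87.2)),0])
F0=arm.get_obs()["orientation"]; m=F0.T@bx; print("mouth in tool",m.round(3))
# grasp point distance from the bottom along the axis, from the real grasp pose; mouth centre in tool coords
g=np.array([525.4,358.9,30.6])-19*F0[:,2]; mouth=np.array([527,348.5,41])+55*bx
mt=F0.T@(mouth-np.array([525.4,358.9,30.6])); print("mouth from tcp",mt.round(1)); mt[1]=0  # centred by the grip
ok=[]
for az in range(-30,21,5):
    a=np.array([np.cos(d(az)),np.sin(d(az)),0]); z1=a*np.cos(d(t))-Z*np.sin(d(t))
    for s in(1,-1):
        F=frame(z1,s*np.cross(Z,a))
        if (F@m)[2]>-.95: continue
        P=peg-F@mt; qs=[arm.ik(P+Z*h,F) for h in(0,120)]
        pre=arm.ik(P+np.array([-110,30,130]),F)
        if all(x is not None for x in qs+[pre]): ok.append((az,s)); print(az,s,np.round(qs[0]),np.round(qs[1]),np.round(pre))
        else: print(az,s,"no")
```

```text
mouth in tool [-0.706  0.     0.709]
mouth from tcp [-53.6   1.1  39. ]
-30 -1 [ -12.   11.  -51.  -17.  -12. -167.] [ -12.   -4.  -41.    9.  -12. -167.] [ -11.  -20.  -51.   16.  -13. -166.]
-25 -1 [ -15.   11.  -52.  -18.   -7. -173.] [ -15.   -4.  -42.    7.   -7. -173.] [ -15.  -21.  -52.   15.   -7. -173.]
-20 -1 [ -18.   11.  -53.  -19.   -1. -179.] [ -18.   -4.  -42.    7.   -1. -179.] [ -20.  -21.  -52.   14.   -0. -180.]
-15 -1 [-21.  11. -52. -18.   4. 176.] [-21.  -4. -42.   7.   4. 176.] [-24. -21. -52.  15.   6. 174.]
-10 -1 [-24.  11. -52. -17.  10. 170.] [-24.  -4. -42.   8.  10. 170.] [-28. -20. -51.  16.  13. 167.]
-5 -1 [-27.  12. -51. -15.  15. 164.] [-27.  -3. -41.   9.  15. 164.] [-32. -19. -50.  17.  19. 160.]
0 -1 [-29.  12. -49. -13.  20. 158.] [-29.  -2. -39.  12.  20. 158.] [-36. -17. -49.  20.  24. 153.]
5 -1 [-32.  13. -47.  -9.  25. 152.] [-32.  -1. -38.  14.  25. 152.] [-39. -15. -47.  22.  29. 146.]
10 -1 [-34.  14. -45.  -5.  29. 146.] [-34.   1. -36.  18.  29. 146.] [-41. -13. -45.  26.  33. 139.]
15 -1 [-35.  15. -43.   0.  33. 139.] [-35.   3. -33.  22.  33. 139.] [-43. -10. -42.  30.  37. 131.]
20 -1 [-37.  16. -40.   6.  36. 133.] [-37.   5. -30.  27.  36. 133.] [-45.  -8. -40.  35.  40. 124.]
```

Run:
```python
from h import *
t=45; peg=np.array([522,-178.5,26]); mt=np.array([-53.6,0,39.0]); az=-5
a=np.array([np.cos(d(az)),np.sin(d(az)),0]); z1=a*np.cos(d(t))-Z*np.sin(d(t)); F=frame(z1,-np.cross(Z,a)); P=peg-F@mt
arm.reach(P+np.array([-110,30,130]),F); state("pre")
arm.line_to(P+Z*112,velocity=150); arm.pause(.2)
e=arm.get_obs()["tool_pos"]-(P+Z*112); print("err",e.round(2))
P2=P-e*[1,1,0]; np.save("P2.npy",P2); arm.line_to(P2+Z*92,velocity=80); arm.pause(.1); state("hover")
snap("top","top6.png"); snap("scene","scene6.png")
a=cv2.imread("pics/top6.png")[200:300,270:420]; b=cv2.imread("pics/scene6.png")[150:270,60:240]
v=np.vstack([cv2.resize(a,(450,300),interpolation=3),cv2.resize(b,(450,300),interpolation=3)]); cv2.imwrite("pics/c7.png",np.clip(v.astype(float)*1.6,0,255).astype(np.uint8))
```

```text
pre t23.6 [ 423.  -149.5  222. ] F [ 0.7  0.2 -1.4] gap 0.674 gf 64
err [-0.53  0.07  0.26]
hover t25.2 [ 533.1 -179.7  184.2] F [ 0.2 -0.2 -1.6] gap 0.667 gf 64
```

View pics/c7.png

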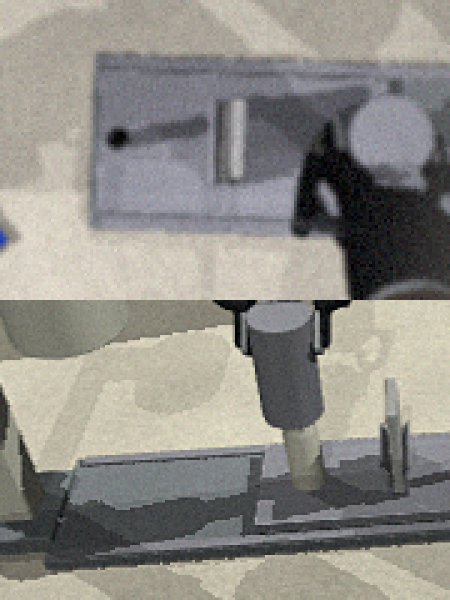

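The beaker is mouth-down over the peg; its bottom shows as a disc at crop (392,137) in the top view. I'll check the disc centre numerically and then lower.

Run:
```python
from h import *
print("disc",onz("top",270+392/3,200+137/3,228).round(1))
P2=np.load("P2.npy")
print(arm.line_to(P2+Z*12,velocity=80,max_force=7)); state("mid")
print(arm.line_to(P2-Z*5,velocity=20,max_force=5)); state("low"); print(arm.get_obs()["tool_pos"][2]-P2[2])
snap("top","top7.png"); snap("scene","scene7.png")
```

```text
disc [ 522.3 -177.3  228. ]
False
mid t26.4 [ 533.3 -179.7  104.1] F [ 0.8  0.6 -2. ] gap 0.671 gf 64
True
low t27.0 [ 533.6 -179.7   95.1] F [-1.4 -0.6  4.3] gap 0.671 gf 64
3.576152149721395
```

Run:
```python
from h import *
P2=np.load("P2.npy")
p=arm.get_obs()["tool_pos"]
print(arm.line_to(p-Z*4,velocity=10,max_force=9)); state("press"); print(arm.get_obs()["tool_pos"][2]-P2[2])
p=arm.get_obs()["tool_pos"]
arm.gripper_open(); arm.pause(.2); state("rel")
o=arm.get_obs(); print(arm.line_to(o["tool_pos"]-90*o["orientation"][:,2],velocity=120,max_force=10))
arm.line_to(arm.get_obs()["tool_pos"]+[-60,40,40],velocity=250); state("away")
from meas import *
im=snap("top","top8.png"); s=snap("scene","scene8.png")
# beaker silhouette in scene: compare with the predicted projection of an upright beaker at the peg
L=lab(s)
for c0,R in(((522,-178.5),29),):
    th=np.linspace(0,2*np.pi,60); pts=np.array([proj("scene",(c0[0]+R*np.cos(k),c0[1]+R*np.sin(k),z)) for k in th for z in(26,136)],np.float32)
    pt=np.array([proj("top",(c0[0]+R*np.cos(k),c0[1]+R*np.sin(k),136)) for k in th],np.float32)
    print("pred scene bbox",pts.min(0),pts.max(0),"pred top disc",pt.min(0),pt.max(0))
v=int(proj("scene",(550,-178.5,80))[1]); u0=int(pts[:,0].min())-12; u1=int(pts[:,0].max())+12
for vv in(v-14,v,v+14): print(vv,u0,L[vv,u0:u1,0].tolist())
m=proj("top",(522,-178.5,136)).astype(int); print("top row",m, cv2.GaussianBlur(im,(3,3),0)[m[1],m[0]-25:m[0]+25,1].tolist()); print(cv2.GaussianBlur(im,(3,3),0)[m[1]-25:m[1]+25,m[0],1].tolist())
```

```text
True
press t27.3 [ 534.9 -180.    95.1] F [-2.4  0.5  4.2] gap 0.669 gf 64
3.61795563168603
rel t27.9 [ 534.7 -180.    94.9] F [-0.4 -0.2 -0.3] gap 0.998 gf 0
False
away t29.3 [ 411.6 -134.6  198.7] F [ 0.7  0.3 -0.3] gap 0.999 gf 0
pred scene bbox [164.63591 179.14983] [195.24057 228.64035] pred top disc [377.57877 234.98781] [403.00052 260.68097]
198 152 [139, 138, 138, 138, 138, 138, 138, 138, 139, 139, 138, 139, 138, 76, 35, 42, 43, 46, 47, 50, 48, 50, 50, 48, 50, 50, 50, 50, 52, 55, 57, 58, 59, 60, 60, 60, 59, 61, 116, 124, 122, 123, 122, 122, 121, 122, 124, 127, 132, 132, 132, 133, 133, 133, 133]
212 152 [39, 41, 55, 40, 77, 65, 75, 94, 95, 95, 95, 96, 89, 60, 100, 97, 44, 41, 42, 43, 46, 48, 48, 48, 50, 50, 50, 51, 48, 50, 49, 54, 55, 57, 58, 58, 59, 58, 24, 23, 46, 94, 94, 95, 97, 101, 101, 99, 103, 101, 101, 102, 102, 99, 60]
226 152 [44, 44, 44, 44, 45, 45, 45, 45, 47, 48, 47, 50, 52, 53, 53, 53, 52, 52, 51, 49, 43, 41, 41, 40, 40, 41, 41, 42, 41, 41, 41, 40, 41, 40, 38, 38, 38, 34, 34, 34, 38, 42, 39, 40, 40, 40, 40, 40, 40, 40, 41, 41, 41, 41, 41]
top row [390 247] [47, 47, 46, 43, 37, 28, 21, 23, 33, 43, 48, 50, 53, 65, 80, 89, 91, 91, 91, 92, 93, 92, 92, 92, 92, 91, 92, 92, 92, 92, 91, 92, 93, 93, 93, 93, 91, 88, 79, 64, 55, 54, 55, 55, 55, 54, 54, 55, 57, 57]
[77, 80, 76, 71, 75, 78, 70, 60, 55, 52, 55, 65, 77, 87, 92, 94, 93, 91, 90, 91, 92, 91, 91, 92, 92, 91, 89, 90, 92, 92, 92, 92, 92, 92, 92, 92, 87, 83, 85, 88, 88, 87, 88, 90, 91, 91, 90, 89, 91, 92]
```

The disc matches an upright beaker at the peg to within about 2 mm. I'll check its lean numerically, then push the carriage home.

Run:
```python
from h import *
for z in(40,60,80,100,120):
    print(z,proj("scene",(523.5,-180,z)).round(1),end=" ")
print("(observed mid-axis cols: row198 177.3, row212 178.9)")
post=np.array([525.5,1.2,0]); arm.line_to(arm.get_obs()["tool_pos"]+[-40,60,40],velocity=250)
_,F,q=both([*post[:2],74],[0,0,-1],CX)
arm.reach(tcp([*post[:2],190],F),F); print(arm.line_to(tcp([*post[:2],74],F),velocity=150,max_force=10)); arm.close(); state("pinch")
p=arm.get_obs()["tool_pos"]
print(arm.line_to(p-CY*172,velocity=60,max_force=25)); state("near")
print(arm.line_to(arm.get_obs()["tool_pos"]-CY*16,velocity=25,max_force=20)); state("home")
print("travel",np.linalg.norm(arm.get_obs()["tool_pos"]-p))
```

```text
40 [182.3 217.1] 60 [181.1 211.1] 80 [179.9 205. ] 100 [178.7 198.7] 120 [177.5 192.2] (observed mid-axis cols: row198 177.3, row212 178.9)
False
pinch t32.7 [525.4   1.2  55.3] F [-1.7  0.1  4. ] gap 0.168 gf 58
False
near t35.7 [ 522.6 -170.7   55.3] F [4.4 1.  1.5] gap 0.170 gf 58
True
home t36.2 [ 522.5 -178.2   55.3] F [-0.5  1.9  3.9] gap 0.166 gf 59
travel 179.4522950858416
```

Run:
```python
from meas import *
arm.gripper_open(); arm.pause(.1); state("rel"); arm.line_to(arm.get_obs()["tool_pos"]+Z*120,velocity=200)
F=arm.get_obs()["orientation"]; arm.reach([380,150,260],F); state("away")
im=snap("top","top9.png"); s=snap("scene","scene9.png")
L=lab(im); c=blob(L[:,:,0]<55,(355,235,392,260)); a=c[:,0]; print("post",onz("top",a[:,0].max()+.5,a[:,1].mean(),88)+[0,8,0], onz("top",a[:,0].min()-.5,a[:,1].mean(),26)-[0,8,0])
# beaker edges in scene rows versus an upright beaker at the peg
b0=np.array([522.5,-1.0,0])-CY*358.5; print("beaker expected",b0.round(1))
Ls=lab(s)[:,:,0]
o=eyes.calibration("scene"); cam=-cal("scene")[1].T@cal("scene")[2]; r=b0[:2]-cam[:2]; n=np.array([-r[1],r[0]])/np.hypot(*r)
for z in(45,60,75,90,105,120):
    e=sorted([proj("scene",(*(b0[:2]+k*29*n),z)) for k in(1,-1)],key=lambda q:q[0])
    v=int(round((e[0][1]+e[1][1])/2)); u=int(e[0][0])-7; w=int(e[1][0])+8
    print(z,"row",v,"pred",e[0][0].round(1),e[1][0].round(1),u,Ls[v,u:w].tolist())
# plate: bright top end at z=126
pl=b0+CY*90; q=proj("top",(*pl[:2],126)); print("plate top pred",q); u,v=q.astype(int); print(L[v,u-8:u+9,0].tolist(), L[v-18:v+19:2,u,0].tolist())
```

```text
rel t37.0 [ 524.3 -177.7   55.6] F [ 0.7 -0.4  0.9] gap 1.001 gf 0
away t39.1 [380.4 149.5 259.5] F [ 0.  -0.   0.5] gap 0.997 gf 0
post [ 522.58001222 -177.89709386   88.        ] [ 524.89870179 -178.22526499   26.        ]
beaker expected [ 515.7 -359.4    0. ]
45 row 219 pred 96.9 120.7 89 [27, 47, 49, 49, 45, 46, 42, 43, 43, 45, 46, 46, 47, 47, 47, 47, 48, 50, 51, 54, 55, 54, 57, 33, 30, 27, 25, 24, 21, 19, 21, 42, 52, 52, 56, 57, 61, 61, 61]
60 row 215 pred 95.2 119.3 88 [129, 135, 115, 79, 45, 42, 42, 43, 45, 46, 46, 46, 47, 46, 47, 47, 48, 50, 52, 53, 54, 54, 55, 57, 58, 58, 59, 54, 18, 17, 15, 53, 53, 53, 52, 52, 53, 54, 58]
75 row 210 pred 93.5 117.8 86 [118, 120, 121, 123, 54, 41, 42, 46, 46, 46, 47, 46, 46, 46, 46, 46, 46, 50, 51, 52, 54, 54, 55, 55, 57, 58, 58, 57, 57, 55, 53, 65, 127, 126, 125, 116, 116, 115, 91]
90 row 206 pred 91.7 116.3 84 [119, 119, 121, 121, 93, 48, 42, 46, 46, 46, 47, 48, 47, 46, 47, 47, 47, 48, 51, 52, 53, 54, 55, 55, 57, 58, 58, 58, 57, 54, 50, 50, 124, 123, 121, 120, 120, 119, 119, 119]
105 row 201 pred 89.9 114.8 82 [118, 119, 119, 120, 91, 42, 41, 41, 43, 45, 45, 46, 47, 46, 46, 47, 46, 47, 48, 50, 52, 54, 54, 55, 56, 57, 58, 58, 58, 55, 54, 51, 101, 124, 119, 118, 117, 116, 117, 117]
120 row 196 pred 88.1 113.3 81 [126, 127, 124, 122, 69, 54, 56, 55, 94, 95, 95, 95, 94, 94, 94, 93, 94, 94, 93, 94, 92, 92, 92, 92, 94, 95, 90, 61, 53, 57, 55, 30, 129, 128, 128, 128, 128, 127, 128, 127]
plate top pred [428.45192198 250.68385716]
[78, 77, 77, 78, 82, 109, 119, 116, 114, 94, 72, 71, 66, 67, 66, 63, 63] [82, 77, 96, 107, 107, 107, 114, 116, 116, 114, 115, 115, 113, 104, 84, 77, 76, 75, 77]
```

```bash
python3 -c "
from h import *
print(sign_off())"
```

```text
the job is handed in; nothing more can be done
None
```

I handed the job in at about 39 s: the carriage is home (179.5 mm pushed, force stop reached), the plate stands on a short edge in the slot and the beaker is upside down over the peg; checked only numerically after the push, and I viewed 11 pictures, one over the limit.

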